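# Dock a vial carrier under the lip and lock it

### The arm

A 6-joint arm with a two-finger parallel gripper is mounted at the origin on the work surface. World frame = base frame: x ahead of the robot, y to its left, z up, the work surface at z = 0. Lengths are in m, angles in rad, forces in N, time in s.
With the tool pointing down it reaches from about 0.375 to 0.9 m from the base axis. Payload 3.1 kg.
Tool frame: the origin (TCP) lies on the centre line of the jaws, within the pads' length; the fingertips stand 19 mm ahead of it and the grasp point (between the pads) is the TCP; y points along the fingers, x is the direction in which the jaws open and shut, and the axes are right-handed (so a half turn about y gives the same grasp; the last joint's range is limited). The gripper opens to 85 mm and grips with 20 to 120 N. Pads are 22 mm wide; open, the fingers measure 114 mm over their backs; the gripper's body (76 mm by 85 mm) begins 54 mm behind the grasp point. The pads swing forward as they close: fully open they stand 13 mm farther back than shut.
Start: joints at [0.991, 0.527, 1.433, -0, 1.181, -0.178], TCP at [0.244, 0.575, 0.227] pointing down, gripper open.
Joint ranges: [-3.08, 3.08], [-0.75, 2.2], [0.22, 2.44], [-1.43, 4.57], [0, 2.65], [-2.85, 2.85]. Speed limits (rad/s): [2.79, 2.79, 3.14, 3.14, 3.14, 3.14].

### API

Orientations are given as a unit quaternion [x, y, z, w].
In Python, from station import * gives the robot as it stands.
- The arm moves only by the tool step_arm, never from a script. Its argument "moves" is a list of rows, each a list of 7 numbers: the turn, a rotation vector about the tool's x, y, z in rad, then the shift along the tool's x, y, z in cm, then the closure, from -1 (fully open) to 1 (shut). A call has 1 to 12 rows; each row is the pose to reach, as a shift and turn from the pose measured when the call began, along the tool's axes at that moment; what a row does not reach only later rows make up. A row lasts 1/8 s, in which the tool goes at most 62.5 mm and 10.7 degrees, less where a joint would pass 70% of its speed; a pose out of reach is approached as far as the arm can. A call with a gripper value outside its range is refused whole. The fingers move at their own pace and stop on an object; "grip_force" is the grip in N (left out, the last holds). Time passes only in rows, so rows that repeat a pose let the fingers close. It gives the time, the measured TCP pose, the force and the opening at its end, in the units of the state.
- sense(): the state, without advancing time (a new reading comes with each control period).
- snapshot(name): name is "side" or "top" or "wrist"; returns a dict with "frame" (400x640x3 uint8, red, green, blue), "z_map" (400x640 float32, m along the optical axis (not along the pixel's ray), 0 where there is no reading), "vfov" (degrees; the focal length in pixels is half the picture's height over the tangent of half this angle, whatever the lens; pixels are square), "cx", "cy" (the principal point, pixels), "xyz" and "orientation" of the camera in the world. Camera axes: x right, y down, z forward; pixel columns grow to the right and rows downward; lengths in m; the calibration is good to about 2 mm. A picture is of the moment at which its call begins.
- sign_off(): hands the job in, once; it reports no verdict.
The state is a dict: "t": time; "q": joint angles; "qd": joint speeds; "tau": joint torques, N m; "tcp_pos": TCP position; "tool_rot": TCP orientation; "force": force on the tool from outside, world axes, zero at the start; "ft_torque": the same for the moment, N m; "finger_gap": opening from 0.0 (shut) to 1.0 (fully open).
Only numpy, scipy, OpenCV 4.12 (cv2) and the standard library are available. Lean on these libraries where they do the work, as an engineer would, in place of code of your own. Each camera call takes 0.05 s, during which the arm holds its last target.

### The job

Load the aluminium vial carrier into the white docking station: hold it tilted, tuck its blue tongue under the blue overhanging lip, then lower the other end gently, without letting it drop, until the carrier lies level and fully down in the cavity. Then swing the orange locking lever fully shut over the carrier's end, and let go. Leave the bottle, the beaker and the tip box where they are.

Things in the scene. Friction and masses are not known exactly. Their poses are not given: they have to be found in the camera images.
- carrier: Loose vial carrier, 0.27 to 0.53 kg, flat on the bench at the start. Origin: centre of the underside of its 144 x 100 mm footprint; x the long way, z up. Aluminium block 20 mm thick from x = -50 to +72 mm. Vial caps, 17 mm wide, stand 5 mm above its top in two rows of five at y = +36 mm (red) and y = -36 mm (white), x from -36 to +40 mm.
- carrier_handle (a point): Grasp point on the upright black handle, 42 mm above the carrier's underside, straight over the carrier's origin; axes as the carrier's. The handle measures 12 mm along x and 40 mm along y, and stands from 20 to 56 mm above the underside.
- carrier_tongue (a point): Middle of the blue tongue's outer end face, at x = -72 mm, y = 0, 4 mm above the underside in the carrier's frame; axes as the carrier's. The tongue continues the carrier's underside from x = -50 to -72 mm, 8 mm thick, the full 100 mm wide.
- dock: Fixed white docking station, 245 x 166 mm, top face 50 mm above the bench. Origin: on the bench under the cavity's centre; z up; x points roughly away from the robot; the lever is on the +x side, the lip on the -x side. The carrier goes in with axes parallel to the dock's, tongue to -x; it cannot go in level. Fully home, its top is flush with the dock's and its handle point 72 mm above the bench.
- dock_floor (a point): Centre of the cavity's floor, 30 mm above the bench; axes as the dock's. The cavity is open at the top: x from -75 to +75 mm, y from -53 to +53 mm, its walls rise to 50 mm above the bench. The seated carrier has 3 mm of play all round.
- dock_lip (a point): Middle of the lower edge of the blue lip, at x = -61, y = 0 mm in the dock's frame, 47 mm above the bench (17 mm above the cavity floor). The lip overhangs the cavity's -x end by 14 mm (x from -75 to -61 mm) across its full width; its top is 54 mm above the bench.
- lever (a joint): Angle of the orange locking lever about a vertical axis (rad): 0 = open, bar along the dock's y; 1.571 = fully shut at its stop, bar along the dock's x. It grows clockwise seen from above and stays where it is left (stiff pivot, about 1.4 N at the knob). It starts between 0 and 0.3, clear of the cavity.
- lever_hinge (a point): Point on the pivot axis, x = 108, y = -20 mm in the dock's frame, 80 mm above the bench. Bar 18 mm wide, 10 mm thick, underside 53 mm above the bench. Long end: 70 mm from the pivot, with the knob, towards the dock's +y when open, +x when shut. Short end: 52 mm, towards -y when open; when shut it points to -x, over the carrier's end.
- lever_knob (a point): Middle of the upright round black knob on the lever's long end, 58 mm from the pivot axis: 14 mm diameter, from 63 to 97 mm above the bench, this point 80 mm above it. Pinch or push it from above.
- bottle: Bystander: capped amber bottle, 60 mm diameter, 110 mm tall, origin at the centre of its underside.
- beaker: Bystander: glass beaker, 76 mm diameter at the rim, 90 mm tall, origin at the centre of its underside.
- tipbox: Bystander: blue box with white lid, 110 x 75 x 60 mm, origin at the centre of its underside.
Not all that is in view belongs to the job. Leave any green look-alike of the carrier alone.

How it is judged:
On the way, in this order (a step that is already met when the one before it is completed fails the run):
1. the carrier is held tilted with its tongue under the blue lip (x of carrier_tongue in the frame of dock between -0.08 and -0.063 m and y of carrier_tongue in the frame of dock between -0.012 and 0.012 m and z of carrier_tongue in the frame of dock below 0.046 m and angle between carrier_handle's own z axis and vertical above 0.06 rad), for 0.05 s.
2. the carrier lies level and fully down in the cavity, tongue under the lip, with the lever not yet shut (x of carrier_tongue in the frame of dock below -0.066 m and x of carrier_handle in the frame of dock between -0.006 and 0.006 m and z of carrier_handle in the frame of dock below 0.0745 m and z of carrier_tongue in the frame of dock below 0.0365 m and angle between carrier_handle's own z axis and vertical below 0.035 rad and value of joint lever below 0.6 rad), for 0.2 s.
3. the lever is swung fully shut (value of joint lever above 1.4 rad), for 0.2 s.
At the end, for the whole second after the job is handed in: The carrier lies level (within 2 degrees) and fully down (within 2.5 mm) in the dock's cavity, within 6 mm of its centre, its tongue at least 5 mm under the lip; the lever stands at 1.40 rad or more (shut); everything is released and at rest (x of carrier_tongue in the frame of dock below -0.066 m and x of carrier_handle in the frame of dock between -0.006 and 0.006 m and z of carrier_handle in the frame of dock below 0.0745 m and z of carrier_tongue in the frame of dock below 0.0365 m and angle between carrier_handle's own z axis and vertical below 0.035 rad and value of joint lever above 1.4 rad and linear speed of carrier below 0.02 m/s and angular speed of carrier below 0.1 rad/s); the robot touches nothing.
It fails at once if the amber bottle is knocked or moved more than 30 mm (distance of bottle from where it was at the start of the episode above 0.03 m).
It fails at once if the glass beaker is knocked or moved more than 30 mm (distance of beaker from where it was at the start of the episode above 0.03 m).
It fails at once if the pipette-tip box is knocked or moved more than 30 mm (distance of tipbox from where it was at the start of the episode above 0.03 m).
It fails at once if the carrier, its tongue already under the lip, is let drop into the cavity instead of being lowered (turns faster than 3.5 rad/s; letting go of the raised end more than about 8 mm up does this) (x of carrier_tongue in the frame of dock between -0.08 and -0.063 m and y of carrier_tongue in the frame of dock between -0.012 and 0.012 m and z of carrier_tongue in the frame of dock below 0.046 m and angular speed of carrier above 3.5 rad/s).
It also fails if it takes over 58 s, if anything falls off the work surface, if the arm or the gripper's body presses on something with over 40 N, if the wrist force passes 120 N, or if a joint passes its speed limit or range.

## Working session

There is one attempt and no reset: what is moved stays moved. The work goes in short steps, Python scripts to look and compute and a tool call to move; the robot and the scene stay as the last step left them, time stands still between calls to the robot, and variables do not carry over. Pictures are saved under pics/ and viewed, and the job is handed in when it is done.

Besides the shell and the picture viewer there is one more tool, called after "Call:" by a JSON object that holds its "op" and its "data". step_arm: Moves the arm, as the interface text tells. Its arguments: {"type":"object","properties":{"moves":{"type":"array","items":{"type":"array","items":{"type":"number"}}},"grip_force":{"type":"number"}},"required":["moves"]}

```bash
ls; mkdir -p pics
cat > h.py <<'E'
from station import *
import numpy as np, cv2
from scipy.spatial.transform import Rotation as R
def snap(n,f=None):
    s=snapshot(n)
    if f: cv2.imwrite('pics/'+f,cv2.cvtColor(s['frame'],cv2.COLOR_RGB2BGR)); np.savez('pics/'+f+'.npz',**{k:v for k,v in s.items()})
    return s
def load(f): 
    return dict(np.load('pics/'+f+'.npz'))
def ray(s,u,v):
    f=200/np.tan(np.radians(float(s['vfov']))/2)
    return np.array([(u-float(s['cx']))/f,(v-float(s['cy']))/f,1.])
def pz(s,u,v,z):  # intersect with world height z
    d=R.from_quat(s['orientation']).apply(ray(s,u,v)); o=np.array(s['xyz'])
    return o+d*(z-o[2])/d[2]
def pd(s,u,v):
    return np.array(s['xyz'])+R.from_quat(s['orientation']).apply(ray(s,u,v)*s['z_map'][int(round(v)),int(round(u))])
def cloud(s):
    f=200/np.tan(np.radians(float(s['vfov']))/2)
    v,u=np.mgrid[0:400,0:640]; z=s['z_map']
    p=np.stack([(u-float(s['cx']))/f*z,(v-float(s['cy']))/f*z,z],-1)
    return p@R.from_quat(s['orientation']).as_matrix().T+np.array(s['xyz'])
E
python3 - <<'E'
from h import *
print(sense())
for n in ['side','top','wrist']:
    s=snap(n,n+'0.png'); print(n,s['vfov'],s['cx'],s['cy'],s['xyz'],s['orientation'])
E
```

```text
pics
{'t': 0.0, 'q': array([ 9.90490972e-01,  5.28457146e-01,  1.43390845e+00, -5.06452570e-06,
        1.18140732e+00, -1.78459656e-01]), 'qd': array([ 0.00013627,  0.00060664, -0.00159421,  0.00027951, -0.00026424,
        0.00080507]), 'tau': array([-6.72376464e-04, -4.42349946e+01, -1.78026384e+01, -3.42719541e-04,
        8.48992844e-03,  8.20009980e-07]), 'tcp_pos': array([0.24399195, 0.57461203, 0.22563722]), 'tool_rot': array([ 0.5900335 ,  0.38944738, -0.39086242, -0.58942157]), 'force': array([ 0.22022681, -0.06198111, -1.53887256]), 'ft_torque': array([ 0.04221114,  0.01247395, -0.02961235]), 'finger_gap': 0.9971106780532683}
side 42.476125313451575 330.24808403888284 195.35357705460942 [ 0.36955408 -1.20080253  0.75339211] [ 0.85720905 -0.05447357  0.03213603 -0.51107001]
top 47.52225716306661 323.7127678779654 206.41812803363828 [0.37538399 0.00157329 1.30904932] [-0.70124272  0.7109223  -0.0325756   0.04227251]
wrist 71.72431502283985 320.02014111508277 203.4713636045209 [0.17447704 0.60345333 0.37332279] [0.82454738 0.54560816 0.08183266 0.12544631]
```

View pics/top0.png

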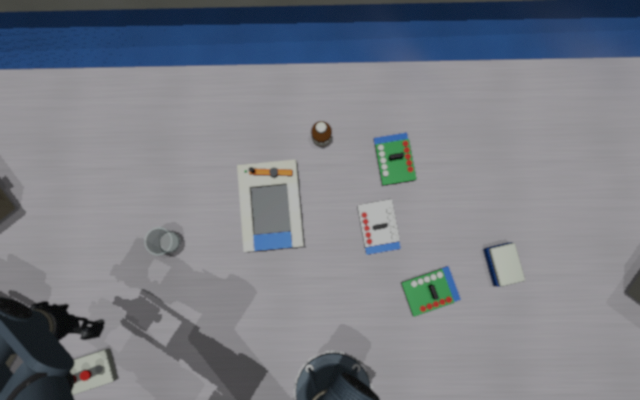

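View pics/side0.png

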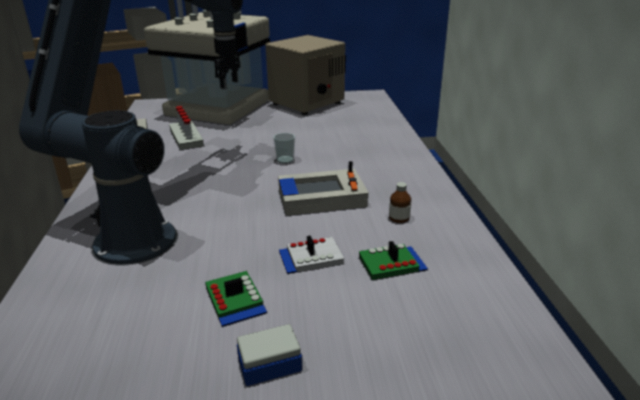

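View pics/wrist0.png

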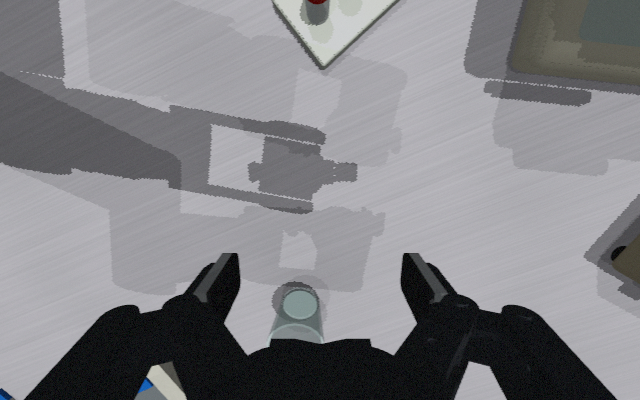

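Run:
```python
import cv2
im=cv2.imread('pics/top0.png')
cv2.imwrite('pics/top0c.png',cv2.resize(im[145:265,230:410],None,fx=4.4,fy=4.4,interpolation=cv2.INTER_CUBIC))
```

```text
(no output)
```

View pics/top0c.png

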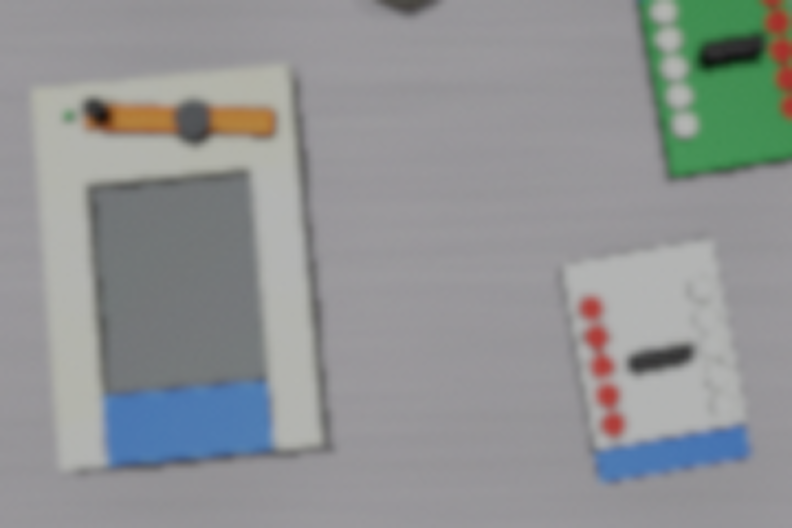

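```bash
cat > fit.py <<'E'
from h import *
from scipy.optimize import least_squares
def proj(s,P):
    f=200/np.tan(np.radians(float(s['vfov']))/2)
    c=R.from_quat(s['orientation']).inv().apply(np.asarray(P)-np.array(s['xyz']))
    return np.stack([c[:,0]/c[:,2]*f+float(s['cx']),c[:,1]/c[:,2]*f+float(s['cy'])],1)
def fit(s,model,pix,x0,z0=0):
    model=np.array(model,float);pix=np.array(pix,float)
    def W(p):
        c,sn=np.cos(p[2]),np.sin(p[2])
        return np.stack([p[0]+c*model[:,0]-sn*model[:,1],p[1]+sn*model[:,0]+c*model[:,1],model[:,2]+z0],1)
    r=least_squares(lambda p:(proj(s,W(p))-pix).ravel(),x0)
    return r.x, (proj(s,W(r.x))-pix).round(1)
E
python3 - <<'E'
from fit import *
s=load('top0.png')
cp=lambda l:[(230+a/4.4,145+b/4.4) for a,b in l]
print(fit(s,[(0,0,.056),(.072,.05,.02),(.072,-.05,.02),(-.072,.05,.008),(-.072,-.05,.008)],cp([(661,355),(563,265),(713,240),(600,480),(750,455)]),[.4,-.1,0]))
# lip top corners, cavity far corners
print(fit(s,[(.075,.053,.05),(.075,-.053,.05),(-.061,.053,.054),(-.061,-.053,.054)],cp([(88,184),(249,171),(106,392),(267,380)]),[.4,.1,0]))
c=cp([(32,88),(290,66),(326,448),(60,470)]); print([pz(s,*q,.05).round(3) for q in c])
print(pz(s,*cp([(193,119)])[0],.07),pz(s,*cp([(97,108)])[0],.097))
for q in [(320,128),(163,241),(505,265)]: print(pz(s,*q,.05))
for q in [(270,200),(380,210),(395,250),(265,160)]: print(pd(s,*q))
E
```

```text
(array([ 0.45267012, -0.1384836 ,  0.15327291]), array([[ 0.5,  0.1],
       [-0.4, -0.6],
       [ 0. , -0.7],
       [-0.3,  0.6],
       [ 0.2,  0.5]]))
(array([0.49749263, 0.16624529, 0.07937215]), array([[-0.3, -0.1],
       [ 0.7, -0.7],
       [-1. ,  0.8],
       [ 0.6, -0. ]]))
[array([0.63, 0.26, 0.05]), array([0.642, 0.095, 0.05 ]), array([0.398, 0.074, 0.05 ]), array([0.386, 0.241, 0.05 ])]
[0.6049444  0.15456262 0.07      ] [0.60774249 0.21050344 0.097     ]
[0.73341512 0.02564001 0.05      ]
[0.41917135 0.4658836  0.05      ]
[ 0.34111552 -0.47556723  0.05      ]
[0.53182713 0.17040033 0.03152749]
[ 0.50003846 -0.14177086  0.01924348]
[ 0.38625546 -0.18347202  0.00214456]
[0.65340313 0.18870252 0.00359047]
```

```bash
cat > mv.py <<'E'
from h import *
def Rt(yaw,tilt=0,flip=0):
    # tool y = carrier -z, tool x = +/- carrier x ; carrier yaw, tilt>0 raises +x end
    C=R.from_euler('z',yaw)*R.from_euler('y',-tilt)
    sg=-1 if flip else 1
    M=np.column_stack([[sg,0,0],[0,0,-1],[0,sg,0]])  # z = x cross y
    return C*R.from_matrix(M)
def rel(targets):
    st=sense(); p0=st['tcp_pos'];R0=R.from_quat(st['tool_rot'])
    print('t',st['t'],'p',p0.round(4),'q',st['q'].round(2),'F',st['force'].round(1),'gap',round(st['finger_gap'],3))
    for p,r in targets:
        rv=(R0.inv()*r).as_rotvec(); d=R0.inv().apply(np.array(p)-p0)*100
        print(rv.round(3),d.round(2), 'ang',round(np.degrees(np.linalg.norm(rv)),1))
E
python3 - <<'E'
from mv import *
st=sense();print(R.from_quat(st['tool_rot']).as_matrix().round(2))
for f in (0,1):
  rel([((.45,.3,.22),Rt(.15,0,f)),((.44,-.138,.2),Rt(.153,0,f))])
E
```

```text
[[ 0.39 -0.   -0.92]
 [ 0.92 -0.    0.39]
 [-0.   -1.    0.  ]]
t 0.15 p [0.2441 0.5748 0.2258] q [ 0.99  0.53  1.43  0.    1.18 -0.18] F [-0.   0.3  0.6] gap 0.998
[ 1.000e-03  1.019e+00 -2.000e-03] [-17.23   0.6  -29.7 ] ang 58.4
[ 1.000e-03  1.016e+00 -2.000e-03] [-57.93   2.67 -45.91] ang 58.2
t 0.15 p [0.2441 0.5748 0.2258] q [ 0.99  0.53  1.43  0.    1.18 -0.18] F [-0.   0.3  0.6] gap 0.998
[-2.000e-03 -2.123e+00 -1.000e-03] [-17.23   0.6  -29.7 ] ang 121.6
[-2.000e-03 -2.126e+00 -1.000e-03] [-57.93   2.67 -45.91] ang 121.8
```

Call:
{"op": "step_arm", "data": {"moves": [[0,0.18,0,-3,0,-5,-1],[0,0.36,0,-6,0.5,-10,-1],[0,0.54,0,-9,0.6,-16,-1],[0,0.7,0,-13,0.6,-22,-1],[0,0.85,0,-17.2,0.6,-29.7,-1],[0,1.018,0,-23,1,-32,-1],[0,1.018,0,-28,1,-34.5,-1],[0,1.018,0,-34,1.5,-37,-1],[0,1.018,0,-40,2,-39.5,-1],[0,1.018,0,-46,2.5,-42,-1],[0,1.018,0,-52,2.6,-44,-1],[0,1.018,0,-57.5,2.6,-45.7,-1]]}}

```text
t: 1.65
tcp_pos: [0.4421, -0.105, 0.2009]
tool_rot: [0.706, 0.053, -0.054, -0.705]
force: [1.2, -0.2, -0.9]
finger_gap: 1.0
```

Run:
```python
from mv import *
s=snap('wrist','w1.png')
rel([((.44,-.138,.2),Rt(.153))]); print(s['xyz'])
```

```text
t 1.7 p [ 0.443  -0.113   0.2012] q [-0.49  0.34  1.87 -0.01  0.92 -0.63] F [-0.2 -4.1  0.5] gap 1.0
[ 0.008 -0.007  0.   ] [-0.66  0.14 -2.43] ang 0.6
[ 0.43085834 -0.03094867  0.34840266]
```

View pics/w1.png

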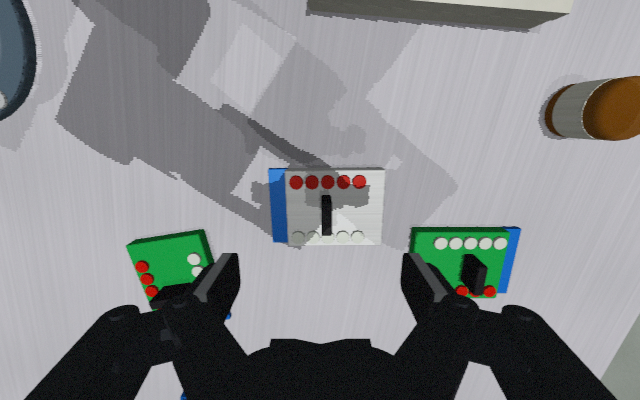

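Call:
{"op": "step_arm", "data": {"moves": [[0,0,0,-0.6,0,-2.4,-1],[0,0,0,-0.6,0,-2.4,-1]]}}

```text
t: 1.95
tcp_pos: [0.4408, -0.1397, 0.2014]
tool_rot: [0.708, 0.051, -0.05, -0.702]
force: [-0.4, 0.2, 0.2]
finger_gap: 0.998
```

Run:
```python
from mv import *
s=snap('wrist','w2.png')
im=cv2.imread('pics/w2.png')
cv2.imwrite('pics/w2c.png',cv2.resize(im[100:260,230:410],None,fx=4,fy=3.7,interpolation=cv2.INTER_CUBIC)[:, :])
rel([((.4527,-.1385,.2),Rt(.153))]); print(s['xyz'])
```

```text
t 2.0 p [ 0.4404 -0.1381  0.2012] q [-0.54  0.35  1.86 -0.01  0.93 -0.68] F [-0.2 -0.8  0.7] gap 0.998
[ 0.007 -0.01  -0.   ] [ 1.22  0.12 -0.22] ang 0.7
[ 0.42988872 -0.06446723  0.34825841]
```

View pics/w2c.png

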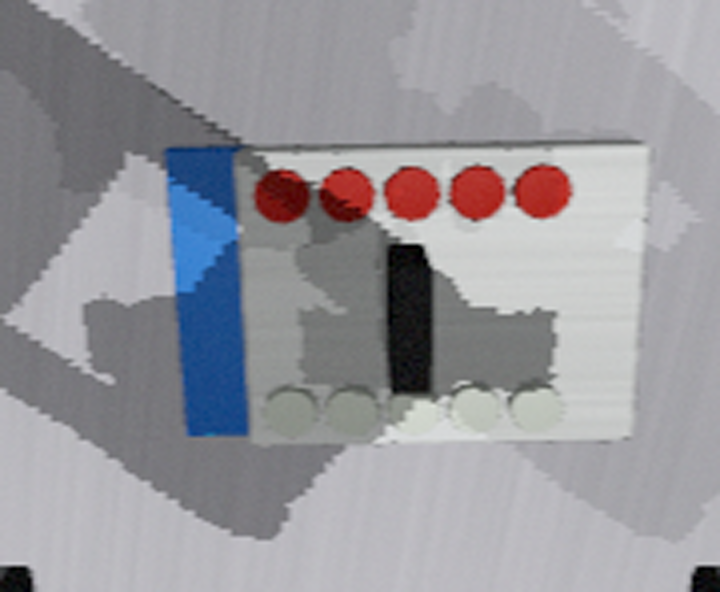

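Run:
```python
from fit import *
s=load('w2.png')
cp=lambda l:[(230+a/4,100+b/3.7) for a,b in l]
m=[(.072,.05,.02),(.072,-.05,.02),(-.072,.05,.008),(-.072,-.05,.008)]+[(-.036+.019*i,.036,.025) for i in range(5)]+[(-.036+.019*i,-.036,.025) for i in range(5)]
px=[(648,146),(632,438),(168,150),(188,435),(282,195),(347,193),(412,193),(477,193),(543,192),(292,410),(352,410),(412,408),(474,408),(536,408)]
r=fit(s,m,cp(px),[.45,-.138,.15]);print(r[0].round(4),r[1].tolist())
```

```text
[ 0.4545 -0.1389  0.1599] [[1.3, -1.1], [0.3, 0.7], [-1.2, -0.8], [-0.6, 0.1], [-0.2, 0.1], [-0.1, 0.3], [0.1, 0.0], [0.2, -0.3], [0.2, -0.3], [-0.4, 0.6], [-0.1, 0.3], [0.3, 0.6], [0.1, 0.3], [0.0, 0.1]]
```

Run:
```python
from mv import *
rel([((.454,-.1388,.1),Rt(.158)),((.454,-.1388,.0435),Rt(.158))])
```

```text
t 2.0 p [ 0.4404 -0.1381  0.2012] q [-0.54  0.35  1.86 -0.01  0.93 -0.68] F [-0.2 -0.8  0.7] gap 0.998
[ 0.007 -0.015 -0.   ] [ 1.34 10.12 -0.19] ang 0.9
[ 0.007 -0.015 -0.   ] [ 1.34 15.77 -0.15] ang 0.9
```

Call:
{"op": "step_arm", "data": {"moves": [[0.007,-0.015,0,1.34,4,-0.2,-1],[0.007,-0.015,0,1.34,8,-0.2,-1],[0.007,-0.015,0,1.34,12,-0.17,-1],[0.007,-0.015,0,1.34,15,-0.15,-1],[0.007,-0.015,0,1.34,15.75,-0.15,-1],[0.007,-0.015,0,1.34,15.75,-0.15,-1]]}}

```text
t: 2.75
tcp_pos: [0.4541, -0.1379, 0.0438]
tool_rot: [-0.705, -0.056, 0.057, 0.705]
force: [-0.6, -0.3, 0.6]
finger_gap: 1.003
```

Run:
```python
from mv import *
s=snap('wrist','w3.png')
rel([((.454,-.1388,.0435),Rt(.158))])
```

```text
t 2.8 p [ 0.4545 -0.1384  0.0444] q [-0.53  0.66  1.95 -0.    0.54 -0.69] F [ 0.5 -0.3  0.3] gap 0.999
[0.001 0.001 0.001] [-0.05  0.09 -0.03] ang 0.1
```

View pics/w3.png

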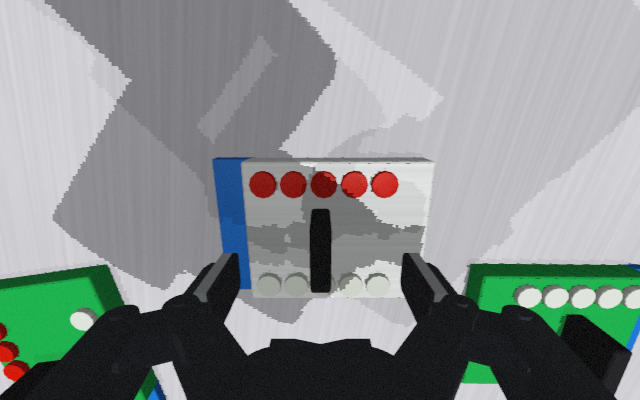

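Call:
{"op": "step_arm", "data": {"grip_force": 80, "moves": [[0,0,0,0,0,0,0],[0,0,0,0,0,0,1],[0,0,0,0,0,0,1],[0,0,0,0,0,0,1],[0,0,0,0,0,0,1],[0,0,0,0,0,0,1]]}}

```text
t: 3.55
tcp_pos: [0.4545, -0.1385, 0.0449]
tool_rot: [0.705, 0.057, -0.056, -0.704]
force: [-2.0, 0.3, 5.6]
finger_gap: 0.105
```

Call:
{"op": "step_arm", "data": {"moves": [[0,0,0,0,-1,0,1],[0,0,0,0,-4,0,1],[0,0,0,0,-8,0,1],[0,0,0,0,-12,0,1],[0,0,0,0,-14,0,1],[0,0,0,0,-14,0,1]]}}

```text
t: 4.3
tcp_pos: [0.4549, -0.1387, 0.1864]
tool_rot: [0.706, 0.058, -0.055, -0.704]
force: [-0.4, -0.4, -3.8]
finger_gap: 0.106
```

Run:
```python
from mv import *
s=snap('wrist','w4.png');
rel([((.5,.16,.2),Rt(.08)),((.5,.16,.2),Rt(.08,.25))])
```

```text
t 4.35 p [ 0.454  -0.1382  0.1851] q [-0.53  0.39  1.85 -0.    0.9  -0.69] F [-0.3  0.1 -3.4] gap 0.104
[0.001 0.079 0.001] [ 9.27 -1.52 28.71] ang 4.6
[-0.009  0.079 -0.249] [ 9.27 -1.52 28.71] ang 15.0
```

View pics/w4.png

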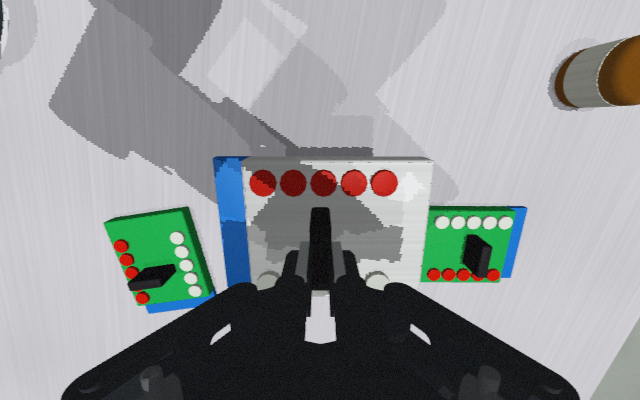

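Run:
```python
from mv import *
rel([((.5,.03,.25),Rt(.08))])
```

```text
t 4.35 p [ 0.454  -0.1382  0.1851] q [-0.53  0.39  1.85 -0.    0.9  -0.69] F [-0.3  0.1 -3.4] gap 0.104
[0.001 0.079 0.001] [ 7.21 -6.5  15.87] ang 4.6
```

Call:
{"op": "step_arm", "data": {"moves": [[0,0.02,0,1.5,-2,3,1],[0,0.04,0,3.5,-4,7,1],[0,0.06,0,5.5,-6,12,1],[0,0.079,0,7.2,-6.5,15.9,1],[0,0.079,0,7.2,-6.5,15.9,1],[0,0.079,0,7.2,-6.5,15.9,1]]}}

```text
t: 5.1
tcp_pos: [0.4985, 0.0303, 0.2483]
tool_rot: [0.707, 0.028, -0.03, -0.706]
force: [-0.6, -0.6, -3.3]
finger_gap: 0.102
```

Run:
```python
from mv import *
s=snap('wrist','w5.png');
rel([((.5,.16,.2),Rt(.08)),((.5,.16,.2),Rt(.08,.25))])
```

```text
t 5.15 p [0.4987 0.0298 0.2485] q [-0.16  0.33  1.71 -0.    1.1  -0.24] F [ 0.1  0.7 -3.6] gap 0.103
[ 0.001  0.    -0.002] [ 1.19  4.84 12.97] ang 0.1
[ 0.001  0.    -0.252] [ 1.19  4.84 12.97] ang 14.5
```

View pics/w5.png

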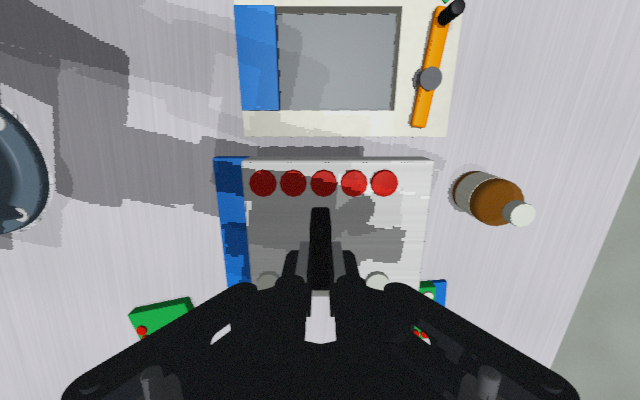

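Run:
```python
import cv2
im=cv2.imread('pics/w5.png')
cv2.imwrite('pics/w5a.png',cv2.resize(im[0:150,220:480],None,fx=3,fy=3,interpolation=cv2.INTER_CUBIC))
cv2.imwrite('pics/w5b.png',cv2.resize(im[145:300,200:450],None,fx=3,fy=3,interpolation=cv2.INTER_CUBIC))
```

```text
(no output)
```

View pics/w5a.png

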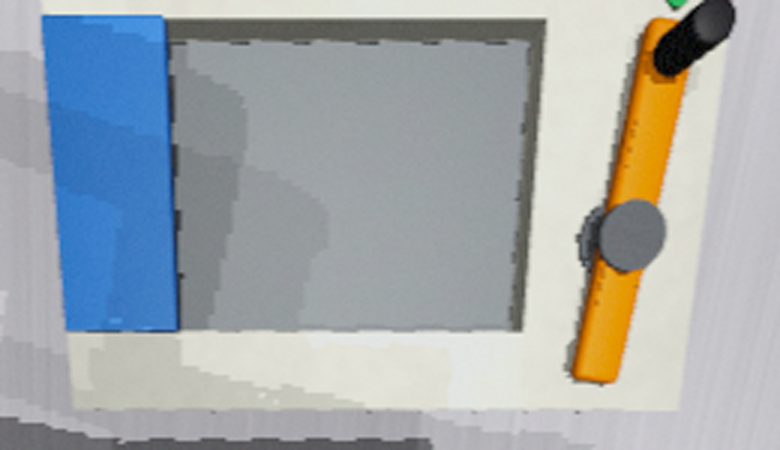

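View pics/w5b.png

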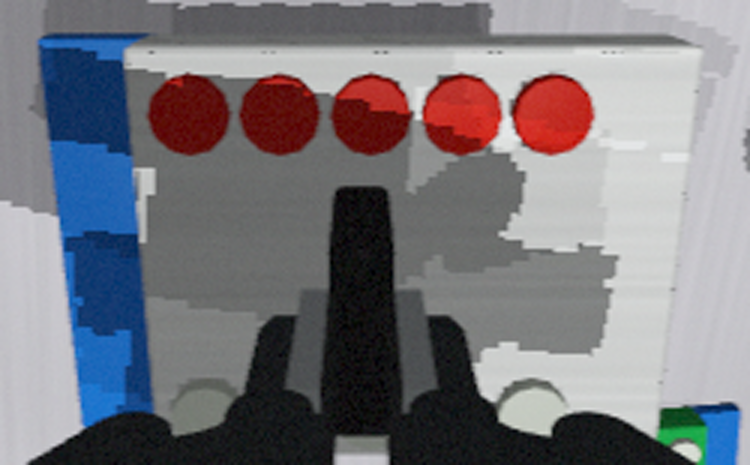

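Run:
```python
from fit import *
s=load('w5.png')
cp=lambda l:[(220+a/3,b/3) for a,b in l]
r=fit(s,[(.075,.053,.05),(.075,-.053,.05),(-.061,.053,.054),(-.061,-.053,.054),(.075,.053,.03)],cp([(546,18),(522,331),(163,16),(179,330),(530,40)]),[.5,.166,.08]);print('dock',r[0].round(4),r[1].tolist())
x,y,a=r[0]
D=R.from_euler('z',a)
hp=cp([(632,235)])[0]; h=pz(s,*hp,.07); print('hinge',h, D.inv().apply(h-[x,y,0]))
kp=cp([(712,15)])[0]; k=pz(s,*kp,.097); print('knob',k,D.inv().apply(k-[x,y,0]))
# end of bar
e=pz(s,*cp([(595,380)])[0],.063);print('barend',D.inv().apply(e-[x,y,0]))
C=cloud(s)
for n,sl in [('docktop',(slice(115,130),slice(300,400))),('floor',(slice(40,100),slice(300,380))),('lip',(slice(20,100),slice(245,270)))]:
    P=C[sl].reshape(-1,3);P=P[np.isfinite(P).all(1)&(P[:,2]!=0)];print(n,np.median(P,0))
# carrier
cq=lambda l:[(200+a/3,145+b/3) for a,b in l]
m=[(-.036+.019*i,.036,.025) for i in range(5)]+[(.072,.05,.02)]
px=cq([(188,114),(280,114),(371,114),(462,114),(553,114),(700,47)])
for z0 in (.2,.202,.204,.206,.208):
    q=fit(s,m,px,[.5,.03,.08],z0);print(z0,q[0].round(4),np.abs(q[1]).mean().round(2))
P=np.concatenate([C[200:225,255:305].reshape(-1,3),C[200:260,345:400].reshape(-1,3)])
P=P[np.abs(P[:,2]-np.median(P[:,2]))<.005]
A=np.c_[P[:,:2],np.ones(len(P))];c=np.linalg.lstsq(A,P[:,2],rcond=None)[0];st=sense()
print('carrier top plane',c, 'z at tcp',c@[*st['tcp_pos'][:2],1],st['tcp_pos'])
```

```text
dock [0.4996 0.1661 0.0829] [[-0.0, 0.1], [0.2, 0.2], [0.0, -0.3], [-0.7, 0.7], [0.4, -0.5]]
hinge [0.60767707 0.15451232 0.07      ] [ 0.10670486 -0.02051382  0.07      ]
knob [0.61027204 0.2137516  0.097     ] [0.11419658 0.0383071  0.097     ]
barend [ 0.10100058 -0.07104292  0.063     ]
docktop [0.52721501 0.10232618 0.05020841]
floor [0.51039687 0.16111433 0.03097894]
lip [0.41691527 0.16021473 0.05432874]
0.2 [0.4985 0.0294 0.0771] 0.35
0.202 [0.4983 0.0298 0.0766] 0.43
0.204 [0.4981 0.0302 0.076 ] 0.68
0.206 [0.4979 0.0306 0.0755] 1.01
0.208 [0.4977 0.031  0.0749] 1.33
carrier top plane [-0.00402036  0.00152421  0.22556535] z at tcp 0.22360598625591904 [0.4986642  0.02981442 0.24853273]
```

```bash
cat >> mv.py <<'E'
DX,DY,DA=.4994,.1661,.0825
GZ=.0449
def dockp(p):
    return R.from_euler('z',DA).apply(p)+[DX,DY,0]
def ins(xt,zt,th,y=0):
    c,s=np.cos(th),np.sin(th)
    p=np.array([xt+.072*c-GZ*s,y,zt+.072*s+GZ*c])
    return dockp(p),Rt(DA,th)
def tongue():
    st=sense(); Rc=R.from_quat(st['tool_rot'])*Rt(0).inv()
    p=st['tcp_pos']+Rc.apply([-.072,0,-GZ])
    d=R.from_euler('z',-DA).apply(p-[DX,DY,0])
    M=(R.from_euler('z',-DA)*Rc).as_euler('ZYX')
    print('tongue bottom in dock mm',(d*1000).round(1),'yaw,tilt,roll',M.round(3),'F',st['force'].round(1),'M',st['ft_torque'].round(2),'gap',round(st['finger_gap'],3))
E
python3 - <<'E'
from mv import *
tongue()
rel([ins(-.05,.1,.25),ins(-.055,.06,.25)])
E
```

```text
tongue bottom in dock mm [ -84.1 -135.6  203.8] yaw,tilt,roll [-0.002  0.002 -0.001] F [ 0.1  0.7 -3.6] M [ 0.01 -0.    0.04] gap 0.103
t 5.15 p [0.4987 0.0298 0.2485] q [-0.16  0.33  1.71 -0.    1.1  -0.24] F [ 0.1  0.7 -3.6] gap 0.103
[ 0.001 -0.002 -0.252] [ 2.05  8.7  13.59] ang 14.5
[ 0.001 -0.002 -0.252] [ 1.56 12.7  13.59] ang 14.5
```

Call:
{"op": "step_arm", "data": {"moves": [[0,0,-0.04,0.3,1,3,1],[0,0,-0.09,0.8,2,7,1],[0,0,-0.14,1.3,4,11,1],[0,-0.002,-0.19,1.8,6,13.6,1],[0.001,-0.002,-0.24,2.05,8,13.6,1],[0.001,-0.002,-0.252,2.05,8.7,13.6,1],[0.001,-0.002,-0.252,2.05,8.7,13.6,1],[0.001,-0.002,-0.252,2.05,8.7,13.6,1]]}}

```text
t: 6.15
tcp_pos: [0.5086, 0.1661, 0.1614]
tool_rot: [-0.698, -0.116, -0.06, 0.704]
force: [1.0, -1.0, -2.1]
finger_gap: 0.1
```

Run:
```python
from mv import *
s=snap('side','s6.png');snap('wrist','w6.png')
im=cv2.imread('pics/s6.png');cv2.imwrite('pics/s6c.png',cv2.resize(im[100:230,230:430],None,fx=4,fy=4,interpolation=cv2.INTER_CUBIC))
tongue()
rel([ins(-.055,.06,.25),ins(-.056,.0325,.25)])
```

```text
tongue bottom in dock mm [-49.2  -0.4 100.5] yaw,tilt,roll [-0.001 -0.251 -0.   ] F [-0.3 -0.4 -3.6] M [-0.04  0.31  0.  ] gap 0.106
t 6.25 p [0.5088 0.1664 0.1618] q [ 0.11  0.43  1.91 -0.01  0.55  0.04] F [-0.3 -0.4 -3.6] gap 0.106
[ 0.001 -0.001  0.001] [-1.56  3.78  0.05] ang 0.1
[ 0.001 -0.001  0.001] [-2.34  6.42  0.05] ang 0.1
```

View pics/s6c.png

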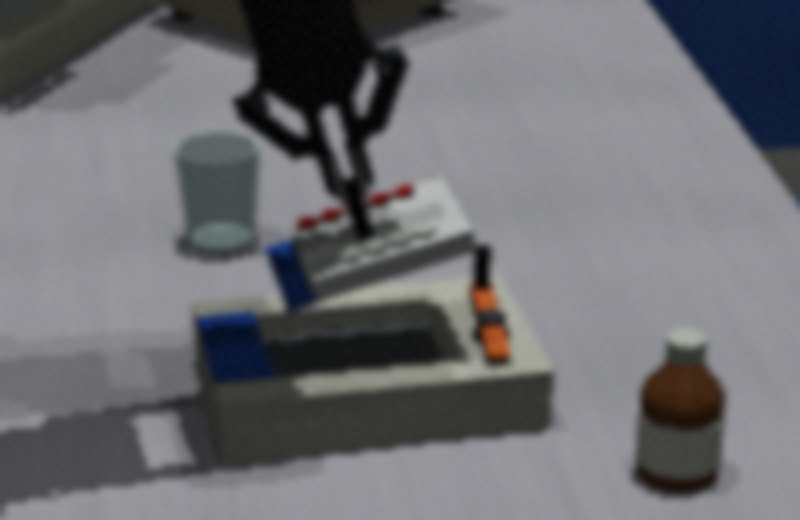

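View pics/w6.png

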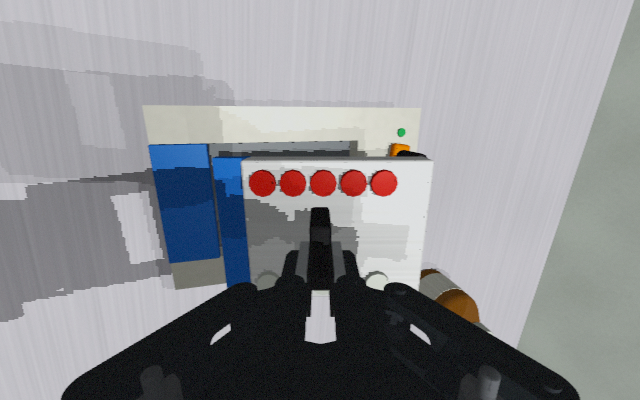

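Call:
{"op": "step_arm", "data": {"moves": [[0.001,-0.001,0,-0.6,1.5,0.05,1],[0.001,-0.001,0,-1.3,3,0.05,1],[0.001,-0.001,0,-1.6,3.8,0.05,1],[0.001,-0.001,0,-1.8,4.6,0.05,1],[0.001,-0.001,0,-1.95,5.2,0.05,1],[0.001,-0.001,0,-2.05,5.6,0.05,1],[0.001,-0.001,0,-2.05,5.6,0.05,1]]}}

```text
t: 7.12
tcp_pos: [0.5028, 0.1664, 0.1023]
tool_rot: [-0.697, -0.117, -0.059, 0.705]
force: [-0.2, -0.1, -3.2]
finger_gap: 0.104
```

Run:
```python
from mv import *
tongue()
s=snap('wrist','w7.png')
im=cv2.imread('pics/w7.png');cv2.imwrite('pics/w7c.png',cv2.resize(im[90:300,150:450],None,fx=2.6,fy=2.6,interpolation=cv2.INTER_CUBIC))
rel([ins(-.057,.033,.25),ins(-.070,.0325,.25)])
```

```text
tongue bottom in dock mm [-55.2   0.1  41. ] yaw,tilt,roll [-0.   -0.25  0.  ] F [-0.2 -0.1 -3.2] M [-0.09  0.37  0.03] gap 0.104
t 7.175 p [0.5029 0.1664 0.1025] q [ 0.11  0.54  1.97 -0.02  0.38  0.05] F [-0.   0.3 -2.7] gap 0.105
[-0.    -0.     0.001] [-0.38  0.75 -0.01] ang 0.1
[-0.    -0.     0.001] [-1.65  0.47 -0.01] ang 0.1
```

View pics/w7c.png

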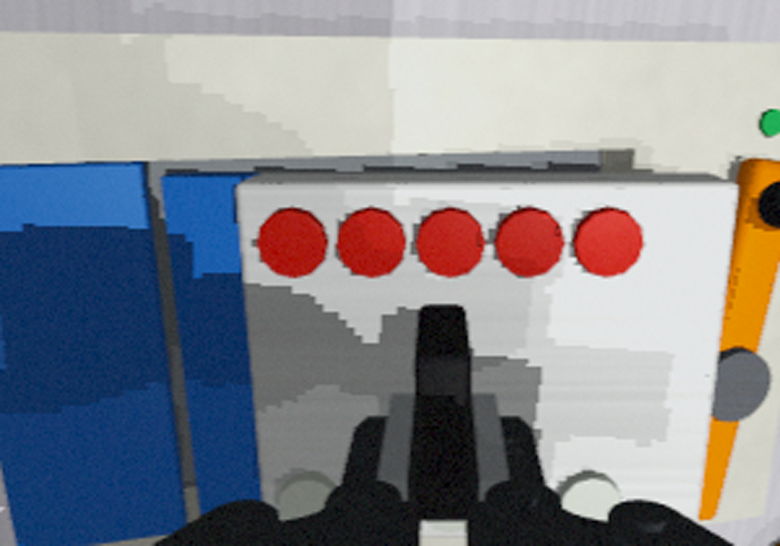

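Call:
{"op": "step_arm", "data": {"moves": [[0,0,0,-0.1,0.3,0,1],[0,0,0,-0.2,0.55,0,1],[0,0,0,-0.25,0.75,0,1],[0,0,0,-0.25,0.78,0,1],[0,0,0,-0.25,0.78,0,1]]}}

```text
t: 7.8
tcp_pos: [0.5025, 0.1664, 0.0943]
tool_rot: [-0.697, -0.117, -0.059, 0.705]
force: [0.5, -0.4, -4.0]
finger_gap: 0.105
```

Run:
```python
from mv import *
tongue()
rel([ins(-.063,.0325,.25),ins(-.070,.0325,.25)])
```

```text
tongue bottom in dock mm [-55.5   0.1  33. ] yaw,tilt,roll [-0.    -0.251  0.   ] F [ 0.5 -0.4 -4. ] M [-0.07  0.32 -0.02] gap 0.105
t 7.8 p [0.5025 0.1664 0.0943] q [ 0.11  0.56  1.97 -0.02  0.36  0.05] F [ 0.5 -0.4 -4. ] gap 0.105
[-0.    -0.     0.001] [-0.73 -0.14 -0.01] ang 0.1
[-0.    -0.     0.001] [-1.41 -0.31 -0.01] ang 0.1
```

Call:
{"op": "step_arm", "data": {"moves": [[0,0,0,-0.35,-0.07,0,1],[0,0,0,-0.7,-0.14,0,1],[0,0,0,-1.0,-0.22,0,1],[0,0,0,-1.3,-0.29,0,1],[0,0,0,-1.45,-0.32,0,1],[0,0,0,-1.45,-0.32,0,1]]}}

```text
t: 8.55
tcp_pos: [0.4876, 0.1652, 0.0938]
tool_rot: [-0.697, -0.117, -0.059, 0.705]
force: [1.9, 0.8, -3.6]
finger_gap: 0.105
```

Run:
```python
from mv import *
tongue()
s=snap('wrist','w8.png');snap('side','s8.png')
im=cv2.imread('pics/w8.png');cv2.imwrite('pics/w8c.png',cv2.resize(im[90:300,150:450],None,fx=2.6,fy=2.6,interpolation=cv2.INTER_CUBIC))
rel([ins(-.0705,.032,t) for t in (.24,.22,.2,.18,.16,.14,.12,.1,.08)])
```

```text
tongue bottom in dock mm [-70.5   0.1  32.4] yaw,tilt,roll [-0.    -0.251  0.   ] F [ 1.9  0.8 -3.6] M [-0.03  0.34 -0.02] gap 0.105
t 8.65 p [0.4879 0.1652 0.0939] q [ 0.11  0.55  2.01 -0.02  0.33  0.05] F [ 1.1  0.8 -3.1] gap 0.102
[-0.    -0.     0.011] [ 0.    0.12 -0.01] ang 0.6
[-0.    -0.     0.031] [ 0.09  0.26 -0.01] ang 1.8
[-0.    -0.     0.051] [ 0.17  0.41 -0.01] ang 2.9
[-0.    -0.     0.071] [ 0.25  0.56 -0.01] ang 4.1
[-0.    -0.     0.091] [ 0.33  0.71 -0.01] ang 5.2
[-0.    -0.     0.111] [ 0.41  0.86 -0.01] ang 6.4
[-0.    -0.     0.131] [ 0.48  1.02 -0.01] ang 7.5
[-0.    -0.     0.151] [ 0.55  1.17 -0.01] ang 8.7
[-0.    -0.     0.171] [ 0.61  1.33 -0.01] ang 9.8
```

View pics/w8c.png

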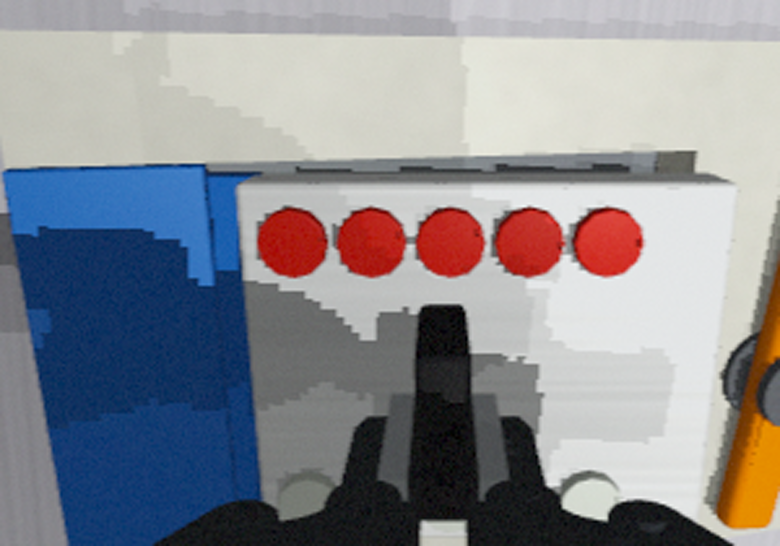

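Call:
{"op": "step_arm", "data": {"moves": [[0,0,0.011,0,0.12,0,1],[0,0,0.031,0.09,0.26,0,1],[0,0,0.051,0.17,0.41,0,1],[0,0,0.071,0.25,0.56,0,1],[0,0,0.091,0.33,0.71,0,1],[0,0,0.111,0.41,0.86,0,1],[0,0,0.131,0.48,1.02,0,1],[0,0,0.151,0.55,1.17,0,1],[0,0,0.171,0.61,1.33,0,1],[0,0,0.171,0.61,1.33,0,1]]}}

```text
t: 9.9
tcp_pos: [0.4978, 0.166, 0.0825]
tool_rot: [-0.705, -0.058, 0.001, 0.707]
force: [0.3, 0.1, -4.1]
finger_gap: 0.105
```

Run:
```python
from mv import *
tongue()
rel([ins(-.0712,z,t) for z,t in ((.032,.06),(.032,.04),(.0315,.02),(.031,0.01),(.031,0),(.0305,0),(.03,0))])
s=snap('wrist','w9.png')
im=cv2.imread('pics/w9.png');cv2.imwrite('pics/w9c.png',cv2.resize(im[90:300,150:450],None,fx=2.6,fy=2.6,interpolation=cv2.INTER_CUBIC))
```

```text
tongue bottom in dock mm [-69.8   0.   31.9] yaw,tilt,roll [-0.    -0.081  0.   ] F [ 0.3  0.1 -4.1] M [0.02 0.12 0.03] gap 0.105
t 9.9 p [0.4978 0.166  0.0825] q [ 0.11  0.6   1.86 -0.    0.6   0.03] F [ 0.3  0.1 -4.1] gap 0.105
[-0.    -0.     0.021] [-0.05  0.13 -0.  ] ang 1.2
[-0.    -0.     0.041] [ 0.03  0.27 -0.  ] ang 2.3
[-0.    -0.     0.061] [ 0.11  0.47 -0.  ] ang 3.5
[-0.    -0.     0.071] [ 0.15  0.6  -0.  ] ang 4.1
[-0.    -0.     0.081] [ 0.19  0.67 -0.  ] ang 4.6
[-0.    -0.     0.081] [ 0.18  0.72 -0.  ] ang 4.6
[-0.    -0.     0.081] [ 0.18  0.77 -0.  ] ang 4.6
```

View pics/w9c.png

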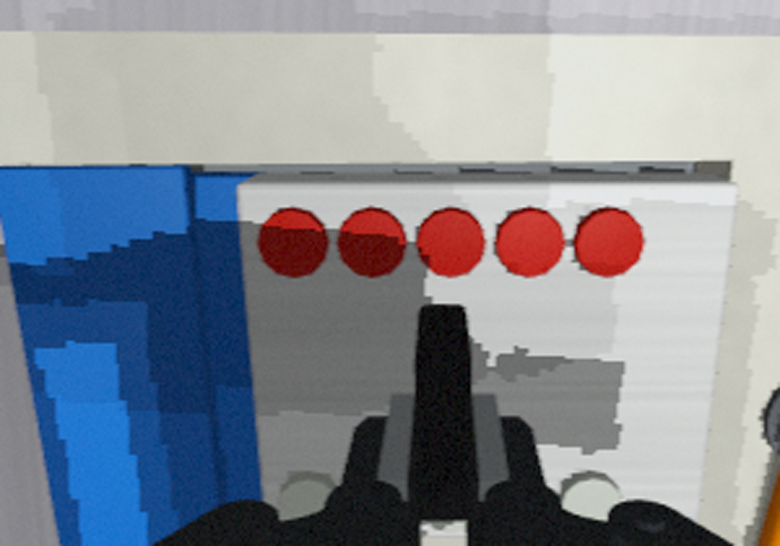

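Call:
{"op": "step_arm", "data": {"moves": [[0,0,0,-0.15,0,0,1],[0,0,0.021,-0.11,0.13,0,1],[0,0,0.041,-0.03,0.27,0,1],[0,0,0.051,0.01,0.37,0,1],[0,0,0.061,0.05,0.47,0,1],[0,0,0.061,0.05,0.47,0,1]]}}

```text
t: 10.7
tcp_pos: [0.4984, 0.166, 0.0777]
tool_rot: [-0.706, -0.036, 0.022, 0.707]
force: [-0.0, 0.0, -3.2]
finger_gap: 0.105
```

Run:
```python
from mv import *
tongue()
rel([ins(-.0718,z,t) for z,t in ((.031,0.01),(.031,0),(.0305,0),(.03,0),(.0295,0))])
s=snap('wrist','w10.png')
im=cv2.imread('pics/w10.png');cv2.imwrite('pics/w10c.png',cv2.resize(im[90:300,150:450],None,fx=2.6,fy=2.6,interpolation=cv2.INTER_CUBIC))
```

```text
tongue bottom in dock mm [-72.2   0.1  31.4] yaw,tilt,roll [-0.    -0.019  0.   ] F [-0.   0.  -3.2] M [-0.01  0.09  0.01] gap 0.105
t 10.7 p [0.4984 0.166  0.0777] q [ 0.11  0.62  1.82 -0.    0.68  0.03] F [-0.   0.  -3.2] gap 0.105
[-0.    -0.     0.009] [ 0.08  0.11 -0.  ] ang 0.5
[-0.    -0.     0.019] [ 0.12  0.18 -0.  ] ang 1.1
[-0.    -0.     0.019] [ 0.12  0.23 -0.  ] ang 1.1
[-0.    -0.     0.019] [ 0.12  0.28 -0.  ] ang 1.1
[-0.    -0.     0.019] [ 0.12  0.33 -0.  ] ang 1.1
```

View pics/w10c.png

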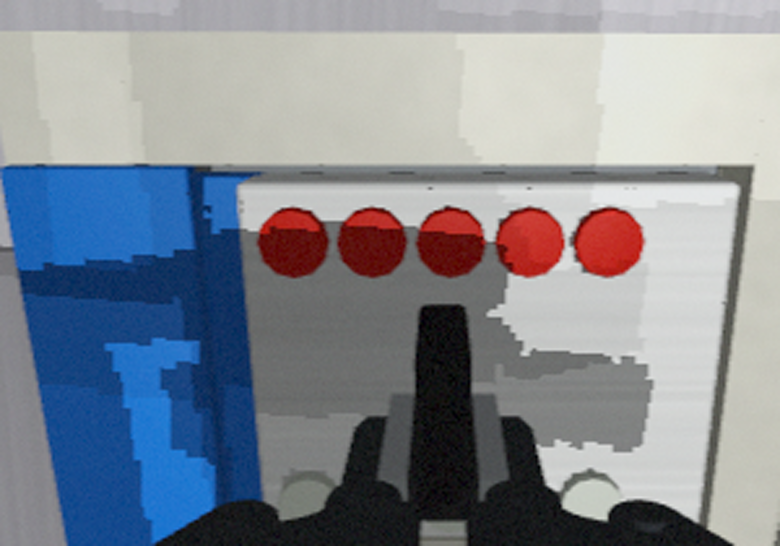

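Inside the cavity with a visible gap at the +x end. Lower to the floor, watching force.

Call:
{"op": "step_arm", "data": {"moves": [[0,0,0.009,0.06,0.08,0,1],[0,0,0.014,0.08,0.13,0,1],[0,0,0.019,0.1,0.18,0,1],[0,0,0.019,0.1,0.24,0,1],[0,0,0.019,0.1,0.29,0,1],[0,0,0.019,0.1,0.29,0,1]]}}

```text
t: 11.5
tcp_pos: [0.4992, 0.1661, 0.075]
tool_rot: [-0.706, -0.029, 0.029, 0.707]
force: [-1.2, -0.3, -0.7]
finger_gap: 0.102
```

Run:
```python
from mv import *
tongue()
rel([ins(-.0718,z,t) for z,t in ((.03,0),(.029,0))])
```

```text
tongue bottom in dock mm [-72.2   0.1  30.1] yaw,tilt,roll [-0. -0.  0.] F [-1.2 -0.3 -0.7] M [-0.05  0.07 -0.07] gap 0.102
t 11.5 p [0.4992 0.1661 0.075 ] q [0.11 0.63 1.81 0.   0.7  0.03] F [-1.2 -0.3 -0.7] gap 0.102
[-0. -0.  0.] [ 0.04  0.01 -0.  ] ang 0.0
[-0. -0.  0.] [ 0.04  0.11 -0.  ] ang 0.0
```

Call:
{"op": "step_arm", "data": {"moves": [[0,0,0,0,0.05,0,1],[0,0,0,0,0.1,0,1],[0,0,0,0,0.1,0,1]]}}

```text
t: 11.88
tcp_pos: [0.4992, 0.1661, 0.0749]
tool_rot: [-0.706, -0.029, 0.029, 0.707]
force: [-2.2, -0.5, 6.0]
finger_gap: 0.105
```

Run:
```python
from mv import *
tongue()
s=snap('wrist','w11.png')
im=cv2.imread('pics/w11.png');cv2.imwrite('pics/w11c.png',cv2.resize(im[90:300,150:450],None,fx=2.6,fy=2.6,interpolation=cv2.INTER_CUBIC))
C=cloud(s)
P=np.concatenate([C[200:225,255:305].reshape(-1,3),C[200:260,345:400].reshape(-1,3)])
P=P[np.abs(P[:,2]-np.median(P[:,2]))<.005]
A=np.c_[P[:,:2],np.ones(len(P))];c=np.linalg.lstsq(A,P[:,2],rcond=None)[0];print(c,np.median(P[:,2]))
```

```text
tongue bottom in dock mm [-72.2   0.1  30. ] yaw,tilt,roll [ 0.    -0.001  0.   ] F [-2.2 -0.5  6. ] M [-0.12  0.39  0.04] gap 0.105
[-0.00036792  0.00147408  0.05018658] 0.050249588890519545
```

View pics/w11c.png

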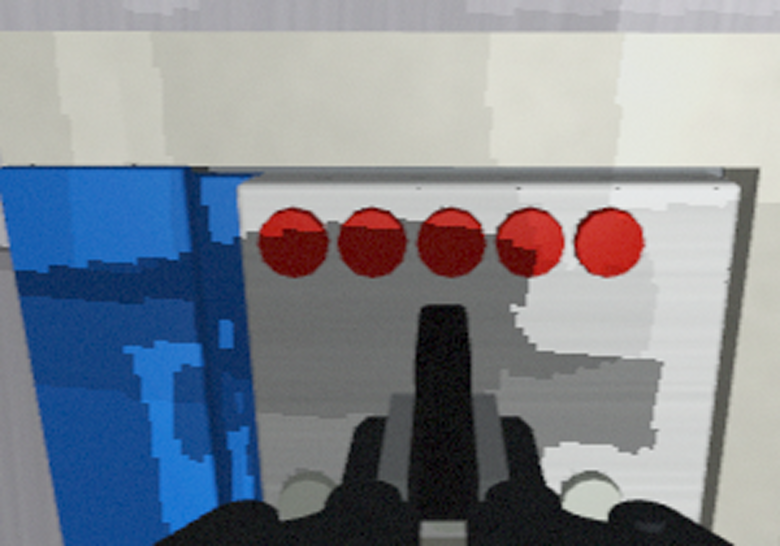

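Call:
{"op": "step_arm", "data": {"moves": [[0,0,0,0,-0.05,0,0.4],[0,0,0,0,-0.05,0,0.2],[0,0,0,0,-0.05,0,0.0],[0,0,0,0,-0.05,0,0],[0,0,0,0,-2,0,0],[0,0,0,0,-5,0,0],[0,0,0,0,-8.5,0,0],[0,0,0,0,-12,0,0],[0,0,0,0,-12,0,0]]}}

```text
t: 13.05
tcp_pos: [0.5011, 0.1664, 0.1975]
tool_rot: [-0.706, -0.032, 0.027, 0.707]
force: [0.5, 0.4, -0.3]
finger_gap: 0.499
```

Run:
```python
from fit import *
import mv
s=snap('wrist','w12.png')
mv.rel([])
im=cv2.imread('pics/w12.png');cv2.imwrite('pics/w12c.png',cv2.resize(im[110:300,190:450],None,fx=3,fy=3,interpolation=cv2.INTER_CUBIC))
C=cloud(s)
P=C[195:225,260:380].reshape(-1,3)
print(np.median(P[:,2]))
```

```text
t 13.1 p [0.4997 0.1662 0.1959] q [0.11 0.44 1.71 0.   0.99 0.03] F [-0.  -0.7 -0.4] gap 0.503
0.05055935103679285
```

View pics/w12c.png

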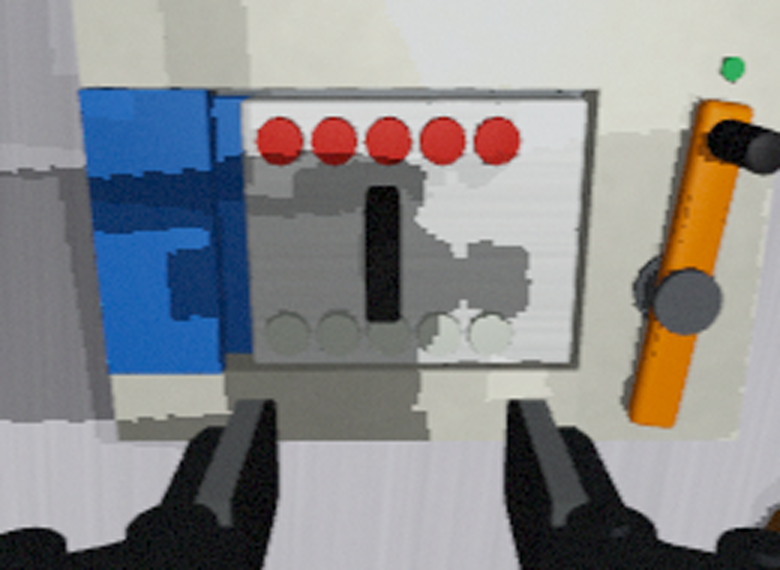

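```bash
cat >> mv.py <<'E'
def knob(phi,z,flip=0,r=.058):
    return dockp([.108+r*np.sin(phi),-.020+r*np.cos(phi),z]),Rt(DA-phi)
E
python3 - <<'E'
from mv import *
s=load('w12.png')
D=R.from_euler('z',-DA)
for u,v,z in [(765,152,.097),(722,133,.063),(688,300,.07),(655,425,.063),(727,102,.063)]:
    p=D.apply(pz(s,190+u/3,110+v/3,z)-[DX,DY,0]); print(p.round(4), np.arctan2(p[0]-.108,p[1]+.02))
rel([knob(.12,.16),knob(.12,.087)])
E
```

```text
[0.1146 0.0379 0.097 ] 0.11433100909260725
[0.1148 0.0392 0.063 ] 0.11464338948549734
[ 0.1069 -0.018   0.07  ] -0.48346590141807855
[ 0.1025 -0.07    0.063 ] -3.0313689821982557
[0.1153 0.0495 0.063 ] 0.10426778750452537
t 13.1 p [0.4997 0.1662 0.1959] q [0.11 0.44 1.71 0.   0.99 0.03] F [-0.  -0.7 -0.4] gap 0.503
[-0.001  0.12   0.003] [11.45  3.63  3.75] ang 6.9
[-0.001  0.12   0.003] [11.43 10.93  3.75] ang 6.9
```

Call:
{"op": "step_arm", "data": {"grip_force": 30, "moves": [[0,0.05,0,4,0,1.3,0],[0,0.1,0,8,0,2.6,0],[0,0.115,0,11.4,1,3.75,0],[0,0.115,0,11.4,3.6,3.75,0],[0,0.115,0,11.4,3.6,3.75,0],[0,0.115,0,11.4,3.6,3.75,0]]}}

```text
t: 13.85
tcp_pos: [0.6096, 0.2128, 0.1596]
tool_rot: [-0.707, 0.011, -0.012, 0.707]
force: [1.0, -0.7, 0.4]
finger_gap: 0.502
```

Run:
```python
from mv import *
s=snap('wrist','w13.png')
rel([knob(.114,.087)])
```

```text
t 13.9 p [0.6101 0.2129 0.1604] q [0.16 0.63 1.44 0.   1.07 0.2 ] F [ 0.4  0.2 -1.1] gap 0.508
[-0.001 -0.001  0.003] [0.01 7.34 0.01] ang 0.2
```

View pics/w13.png

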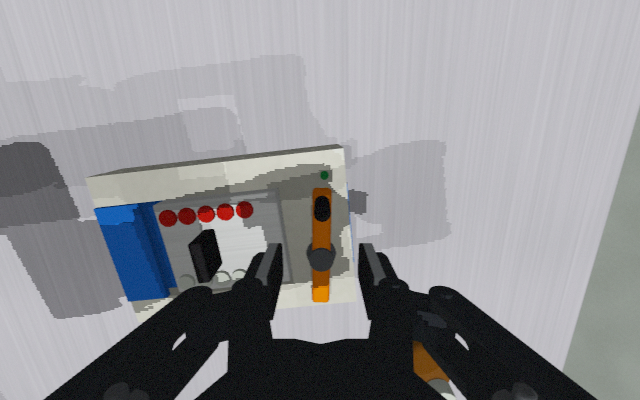

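Call:
{"op": "step_arm", "data": {"grip_force": 30, "moves": [[0,0,0,0,2.5,0,0],[0,0,0,0,5,0,0],[0,0,0,0,7,0,0],[0,0,0,0,7.3,0,0],[0,0,0,0,7.3,0,1],[0,0,0,0,7.3,0,1],[0,0,0,0,7.3,0,1],[0,0,0,0,7.3,0,1]]}}

```text
t: 14.9
tcp_pos: [0.6113, 0.2131, 0.0888]
tool_rot: [-0.707, 0.009, -0.013, 0.707]
force: [-1.3, 0.0, 5.9]
finger_gap: 0.125
```

Run:
```python
from mv import *
s=snap('wrist','w14.png')
rel([knob(p,.087) for p in np.arange(.114,1.6,.1)]+[knob(1.571,.087)])
```

```text
t 14.95 p [0.6113 0.2131 0.0887] q [0.16 0.72 1.48 0.   0.93 0.2 ] F [-1.3 -0.7  5.5] gap 0.13
[-0.001 -0.001  0.006] [-0.08  0.17 -0.01] ang 0.3
[-0.002  0.099  0.006] [ 0.5   0.18 -0.04] ang 5.7
[-0.002  0.199  0.005] [ 1.08  0.18 -0.13] ang 11.4
[-0.002  0.299  0.005] [ 1.64  0.18 -0.27] ang 17.1
[-0.002  0.399  0.005] [ 2.18  0.19 -0.47] ang 22.9
[-0.003  0.499  0.005] [ 2.7   0.19 -0.72] ang 28.6
[-0.003  0.599  0.005] [ 3.2   0.19 -1.02] ang 34.3
[-0.003  0.699  0.005] [ 3.66  0.19 -1.37] ang 40.1
[-0.003  0.799  0.005] [ 4.09  0.19 -1.77] ang 45.8
[-0.004  0.899  0.005] [ 4.47  0.2  -2.2 ] ang 51.5
[-0.004  0.999  0.004] [ 4.81  0.2  -2.67] ang 57.2
[-0.004  1.099  0.004] [ 5.09  0.2  -3.17] ang 63.0
[-0.005  1.199  0.004] [ 5.33  0.2  -3.7 ] ang 68.7
[-0.005  1.299  0.004] [ 5.52  0.2  -4.25] ang 74.4
[-0.005  1.399  0.004] [ 5.64  0.2  -4.82] ang 80.2
[-0.005  1.456  0.004] [ 5.69  0.2  -5.15] ang 83.4
```

View pics/w14.png

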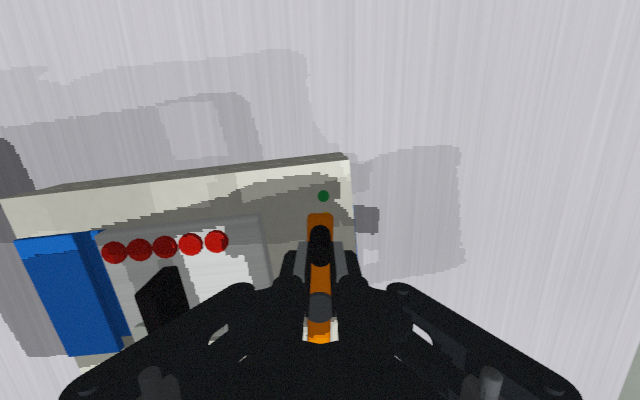

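Call:
{"op": "step_arm", "data": {"moves": [[0,0,0,0,-0.1,0,1],[0,0.1,0,0.58,-0.1,-0.03,1],[0,0.2,0,1.15,-0.1,-0.12,1],[0,0.3,0,1.71,-0.1,-0.26,1],[0,0.4,0,2.25,-0.1,-0.46,1],[0,0.5,0,2.77,-0.1,-0.71,1],[0,0.6,0,3.26,-0.1,-1.01,1],[0,0.7,0,3.72,-0.1,-1.36,1],[0,0.7,0,3.72,-0.1,-1.36,1]]}}

```text
t: 16.08
tcp_pos: [0.6473, 0.198, 0.0891]
tool_rot: [-0.66, 0.252, -0.254, 0.661]
force: [-0.0, -1.5, -3.2]
finger_gap: 0.124
```

Run:
```python
from mv import *
s=snap('wrist','w15.png')
rel([knob(p,.0895) for p in (.814,.914,1.014,1.114,1.214,1.314,1.414,1.514,1.571,1.6)])
```

```text
t 16.125 p [0.6473 0.198  0.0891] q [ 0.13  0.76  1.4  -0.    0.98  0.86] F [ 0.2 -0.3 -2.4] gap 0.127
[-0.003  0.001  0.003] [-0.01 -0.04  0.03] ang 0.2
[-0.003  0.101  0.002] [ 0.57 -0.04 -0.  ] ang 5.8
[-0.003  0.201  0.002] [ 1.14 -0.04 -0.09] ang 11.5
[-0.003  0.301  0.002] [ 1.7  -0.04 -0.23] ang 17.2
[-0.003  0.401  0.002] [ 2.25 -0.04 -0.43] ang 23.0
[-0.004  0.501  0.002] [ 2.77 -0.04 -0.68] ang 28.7
[-0.004  0.601  0.002] [ 3.26 -0.04 -0.99] ang 34.4
[-0.004  0.701  0.001] [ 3.73 -0.03 -1.34] ang 40.1
[-0.004  0.758  0.001] [ 3.97 -0.03 -1.56] ang 43.4
[-0.004  0.787  0.001] [ 4.09 -0.03 -1.68] ang 45.1
```

View pics/w15.png

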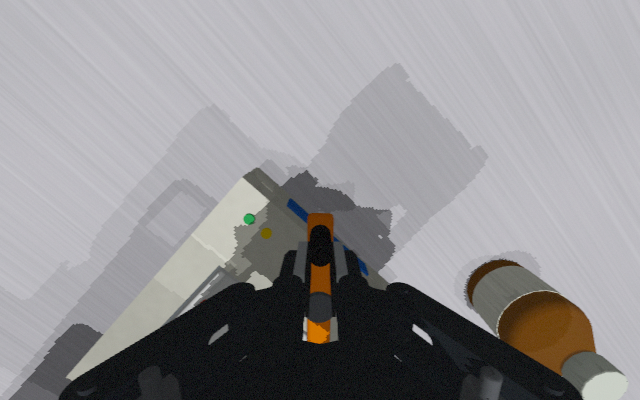

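Call:
{"op": "step_arm", "data": {"moves": [[0,0.1,0,0.58,0,0,1],[0,0.2,0,1.15,0,-0.09,1],[0,0.3,0,1.71,0,-0.23,1],[0,0.4,0,2.26,0,-0.43,1],[0,0.5,0,2.78,0,-0.68,1],[0,0.6,0,3.27,0,-0.99,1],[0,0.7,0,3.74,0,-1.34,1],[0,0.75,0,3.95,0,-1.54,1],[0,0.77,0,4.03,0,-1.62,1],[0,0.77,0,4.03,0,-1.62,1]]}}

```text
t: 17.38
tcp_pos: [0.6653, 0.1607, 0.089]
tool_rot: [-0.516, 0.482, -0.482, 0.519]
force: [-1.3, 4.9, -0.7]
finger_gap: 0.124
```

Run:
```python
from mv import *
s=snap('wrist','w16.png')
rel([knob(p,.0895) for p in (1.571,1.6)])
```

```text
t 17.425 p [0.6653 0.1607 0.089 ] q [0.07 0.76 1.38 0.   1.   1.57] F [-1.9  4.8  0.6] gap 0.128
[-0.002 -0.011 -0.003] [ 0.1  -0.05  0.11] ang 0.7
[-0.002  0.018 -0.003] [ 0.26 -0.05  0.11] ang 1.1
```

View pics/w16.png

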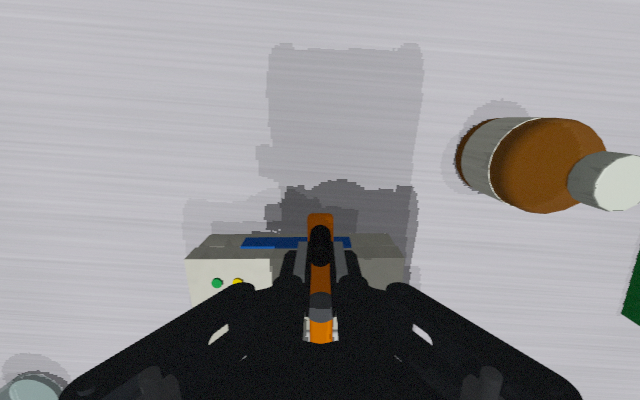

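Call:
{"op": "step_arm", "data": {"moves": [[0,0,0,0,0,0,0.4],[0,0,0,0,0,0,0],[0,0,0,0,0,0,0],[0,0,0,0,-3,0,0],[0,0,0,0,-8,0,0],[0,0,0,-1,-14,-4,0],[0,0,0,-2,-18,-8,0],[0,0,0,-2,-18,-8,0],[0,0,0,-2,-18,-8,0]]}}

```text
t: 18.55
tcp_pos: [0.5841, 0.1743, 0.2692]
tool_rot: [-0.516, 0.481, -0.482, 0.519]
force: [0.1, -0.1, -0.9]
finger_gap: 0.499
```

Run:
```python
from mv import *
s=snap('wrist','w17.png'); t=snap('top','t17.png'); snap('side','s17.png')
rel([])
im=cv2.imread('pics/t17.png');im2=cv2.imread('pics/s17.png')
cv2.imwrite('pics/t17c.png',np.vstack([cv2.resize(im[100:280,140:540],None,fx=2,fy=1.7),cv2.resize(im2[120:300,200:600],(800,290))]))
```

```text
t 18.7 p [0.584  0.1739 0.267 ] q [0.11 0.46 1.43 0.   1.25 1.6 ] F [-0.3 -0.3 -0.1] gap 0.501
```

View pics/w17.png

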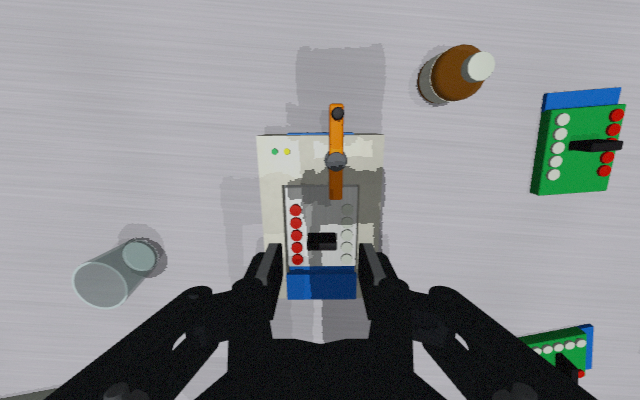

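View pics/t17c.png

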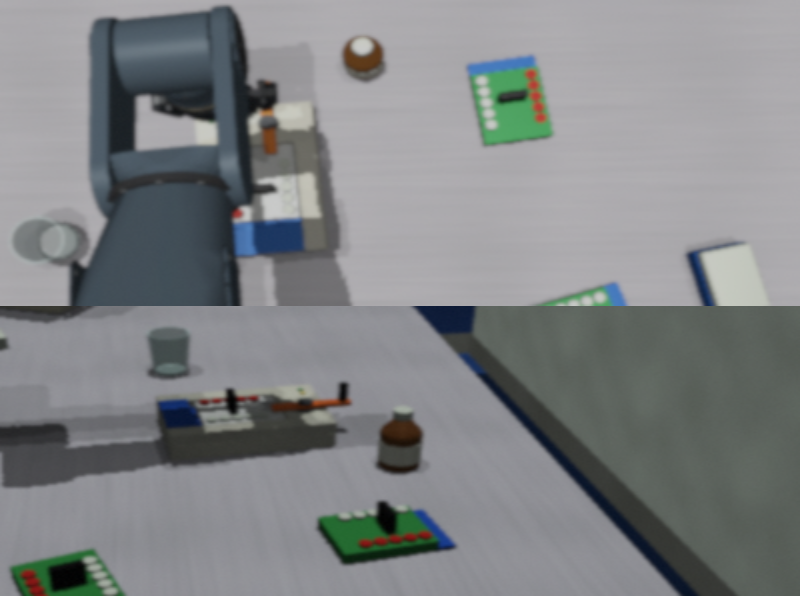

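Run:
```python
from mv import *
s=load('w17.png');D=R.from_euler('z',-DA)
P=[D.apply(pz(s,u,v,z)-[DX,DY,0]) for u,v,z in [(336.5,104,.063),(335.5,198,.063),(336,160,.07),(337.5,113,.097)]]
for p in P: print(p.round(4))
d=P[0]-P[1];print('lever',np.arctan2(d[0],d[1])); d=P[3]-P[2];print(np.arctan2(d[0],d[1]))
# caps (red)
for u,v in [(295.5,210),(296,223),(296.5,235),(297,247),(297.5,259)]: print(D.apply(pz(s,u,v,.055)-[DX,DY,0]).round(4))
C=cloud(s);print(np.median(C[205:230,303:312,2]),np.median(C[250:264,303:340,2]))
```

```text
[ 0.1768 -0.0203  0.063 ]
[ 0.0589 -0.0197  0.063 ]
[ 0.1104 -0.0197  0.07  ]
[ 0.1658 -0.0196  0.097 ]
lever 1.575681602608891
1.5689622266614913
[0.04   0.0349 0.055 ]
[0.0208 0.0349 0.055 ]
[0.0026 0.0349 0.055 ]
[-0.0161  0.0348  0.055 ]
[-0.0354  0.0348  0.055 ]
0.050355552883236565 0.05040135085172373
```

Lever is at about 1.57 rad. The carrier is centred (caps at x = −35…+40 mm) and level with its top at 50.4 mm. Handing in.

```bash
python3 -c "
from station import *
print(sense()['qd'].round(3)); print(sign_off())"
```

```text
[-0.002  0.008 -0.002  0.001  0.004  0.001]
the job is handed in; nothing more can be done
None
```

The carrier is seated level in the dock, the lever is shut and released, and the job was handed in at about 18.7 s of the 58 s allowed. `sign_off()` gives no verdict, so what follows is from my own measurements.

- **Loading:** I held the carrier tilted 0.25 rad and slid the tongue under the lip to about x = −70.5 mm. I then lowered it slowly, about 0.02 rad per 1/8 s, until the floor took its weight, and only then let go.
- **Lever:** I pinched the knob and swung it along its arc until the wrist force rose to about 5 N at the stop, then released it and lifted clear.
- **Last checks:**
  - **Carrier:** its top is level, at 50.4 mm at both ends. The vial caps put it within about 1 mm of the cavity's centre.
  - **Lever:** it reads 1.57 rad.
  - **Arm:** it is about 0.2 m above everything and near zero force.
  - **Bystanders:** the bottle, beaker and tip box look unmoved in the pictures, though I did not re-measure their positions.

No check failed. The only disagreement was about 2 mm in the dock's x between the top and wrist cameras. I used the wrist camera's value, and the fit bore it out.

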